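Shut and bolt the puzzle box

TASK

Push the open flap of the wooden puzzle box fully shut, then push the box's sliding bolt along its track by the yellow paddle until its spring pin drops into the notch between the two red humps, and stop there: do not force it on past the notch. Only push with the fingertips or the outside of the fingers: do not pinch the paddle, and leave the toys standing around the box and the teether lying on it where they are. When done, move clear of everything with the flap shut and the bolt resting in the notch.

Things in the scene. Friction and masses are not known exactly. Their poses are not given: they have to be found in the camera images.
- puzzle_box: Plywood puzzle box screwed to the bench, 170 mm (its x) by 280 mm (its y: -150 to 130), top at z = 68 mm. Origin on the bench, midway in x; x points away from the robot at yaw 0, y along the box, z up. Its +y part (y 0 to 130) is an opening with the flap; its -y part (y -150 to 0) is a solid deck, top at z = 68 mm, that carries the track and the bolt.
- flap (a joint): Flap angle in rad: 0 is fully shut (top face level with the deck, z = 68 mm; a stop there), larger is more open; starts 0.55 to 0.95. Wooden, 150 mm (box x) by 118 mm (box y), 8 mm thick, hinged on its far edge (box x = 77, z = 64 mm, middle at box y = 65 mm); the near edge swings up. The stiff hinge (0.18 N m friction) stays where it is left.
- flap_press (a point): Point on the upper face of the flap, midway across its width, 55 mm from the hinge: with the flap shut it lies at box x = 22, y = 65, z = 68 mm. A straight push down over the place where it lies when shut closes the flap from any start angle.
- bolt (a joint): Travel of the sliding bolt in m along the box's +y: starts at 0 to 0.02 (open), hard stop at 0.09. Pushing to +y locks it: its blue tongue slides 2 mm above the shut flap (if locked first it blocks the flap). It resists with about 1.5 to 2.5 N on the flat track and up to about 5 N at the entry hump.
- paddle_middle (a point): Middle of the yellow paddle, to be pushed on its face towards the box's -y end (pressing both that face and the opposite one is pinching): a block 44 mm (box x) by 16 mm (box y) by 30 mm tall, from 28 to 58 mm above the deck (z 96 to 126 mm), with a 3 mm blue cap to z = 129 mm and the red pin head above that (12 mm ball, up to z = 141 mm). It stands on a blue saddle 44 x 20 mm (box y) over the track, 28 mm high.
- pin_axis (a point): Point on the bolt on the axis of its spring pin, 12 mm above the deck; the bolt is in the notch when this point lies at track's place along the box's y. Past the entry hump the pushing force dips as the pin drops; going on past the notch takes about 12 to 16 N. Once dropped, the bolt stays.
- pin (a joint): Height of the spring pin in m: 0 riding on the flat track, about +0.002 on the entry hump, about -0.006 when dropped into the notch. It also shows as the red ball head above the paddle, which sinks by that much.
- track: Dark wooden track strip 24 mm wide, 12 mm high on the deck, along the box's y at box x = -50 mm, with a notch between two red humps (entry hump 14 mm high, far hump 17 mm). Origin at deck height at the notch's middle; its y is the box's +y. The flat part reaches 85 mm to the -y side. Its place differs each time: notch at box y = -55 to -30 mm.
- gear: lime green plastic gear lying flat, 80 mm over the teeth, 16 mm thick with a 28 mm high hub; a bystander to leave alone. Origin: centre of its underside.
- fire_engine: black toy fire engine, 120 x 54 mm and 76 mm tall; a bystander to leave alone. Origin: centre of its underside.
- yellow_cylinder: chunky yellow cylinder standing up, 42 mm across, 60 mm tall; a bystander to leave alone. Origin: centre of its underside.
- teether: pink silicone teether ring lying on the box's solid deck, 52 mm outside, 12 mm thick; a bystander to leave alone. Origin: centre of its underside.
- cup: orange plastic cup, 60 mm across, 55 mm tall; a bystander to leave alone. Origin: centre of its underside.
- arch_block: wooden arch block with a green top, 80 x 30 x 50 mm; a bystander to leave alone. Origin: centre of its underside.

How it is judged:
By the outcome, as a careful person would: the job done as asked, in the order asked, and still so for the second after the job is handed in, with the robot touching nothing.
It also fails if it takes over 48 s, if anything falls off the work surface, if the arm or the gripper's body presses on something with over 40 N, if the wrist force passes 120 N, or if a joint passes its speed limit or range.

ROBOT

A 6-joint arm with a two-finger parallel gripper is mounted at the origin on the work surface. World frame = base frame: x ahead of the robot, y to its left, z up, the work surface at z = 0. Lengths are in m, angles in degrees, forces in N, time in s.
With the tool pointing down it reaches from about 0.3 to 0.75 m from the base axis. Payload 8.5 kg.
Tool frame: the origin (TCP) lies at the very end of the fingers, on their centre line; the grasp point (between the pads) lies 19 mm behind it (hold_point_z is the distance from the TCP to the grasp point, in m); z points along the fingers, y is the direction in which the jaws open and shut (so a half turn about z gives the same grasp; the last joint's range is limited). The gripper opens to 85 mm and grips with 20 to 120 N. Pads are 22 mm wide; open, the fingers measure 114 mm over their backs; the gripper's body (76 mm by 85 mm) begins 54 mm behind the grasp point. The pads swing forward as they close: fully open they stand 13 mm farther back than shut.
Start: joints at [62.091, 21.807, 74.336, -0, 83.858, -12.336], TCP at [0.148, 0.53, 0.231] pointing down, gripper open.
Joint ranges: [-178.18, 178.18], [-50.72, 133.34], [12.68, 142.11], [-81.47, 261.47], [9.98, 163.14], [-165.26, 165.26]. Speed limits (degrees/s): [136.94, 136.94, 180, 180, 180, 180].

INTERFACE

Orientations are given as a 3x3 rotation matrix whose columns are the frame's x, y, z axes.
In Python, from rig import observe, get_image, close_job, hold_point_z gives the robot as it stands. The module is installed in compiled form; this text tells all that it offers.
- The arm moves only by the tool jog_arm, never from a script. Its arguments are lists of equal length, an entry for each row: "travel": the shift along the world's x, y, z in m, a list of three; "dr": the turn, a rotation vector about the world's x, y, z in rad, a list of three. In form: {"travel": [[x, y, z], ...], "dr": [[rx, ry, rz], ...]}. A call has 1 to 20 rows; each row shifts and turns the commanded pose from where the row before left it; what a row does not reach is not made up. A row lasts 1/12 s, in which the tool goes at most 41.7 mm and 7.16 degrees, less where a joint would pass 70% of its speed; a pose out of reach is approached as far as the arm can. A call with a gripper value outside its range is refused whole. "jaw" is the finger opening in m, from 0 to 0.0854, set as the call begins (left out, the last holds). The fingers move at their own pace and stop on an object; "newtons" is the grip in N (left out, the last holds). Time passes only in rows, so rows that do not move let the fingers close. It gives the time, the measured TCP pose, the force and the opening at its end, in the units of the state.
- observe(): the state, without advancing time (a new reading comes with each control period).
- get_image(name): name is "side" or "top"; returns a dict with "color" (400x640x3 uint8, red, green, blue), "fovy" (degrees; the focal length in pixels is half the picture's height over the tangent of half this angle, whatever the lens; pixels are square), "cx", "cy" (the principal point, pixels), "R" (3x3) and "t" (3): a world point X has camera coordinates R X + t. Camera axes: x right, y down, z forward; pixel columns grow to the right and rows downward; lengths in m; the calibration is good to about 2 mm. A picture is of the moment at which its call begins. There is no depth.
- close_job(): hands the job in, once; it reports no verdict.
The state is a dict: "time_s": time; "q": joint angles; "qvel": joint speeds; "joint_efforts": joint torques, N m; "position": TCP position; "tool_rot": TCP orientation; "ft_force": force on the tool from outside, world axes, zero at the start; "wrist_torque": the same for the moment, N m; "grip_width": finger opening in m.
Only numpy, scipy, OpenCV 4.12 (cv2) and the standard library are available. Lean on these libraries where they do the work, as an engineer would, in place of code of your own. Each camera call takes 0.05 s, during which the arm holds its last target.

## Working session

There is one attempt and no reset: what is moved stays moved. The work goes in short steps, Python scripts to look and compute and a tool call to move; the robot and the scene stay as the last step left them, time stands still between calls to the robot, and variables do not carry over. Pictures are saved under pics/ and viewed, and the job is handed in when it is done.

Besides the shell and the picture viewer there is one more tool, called after "Request:" by a JSON object that holds its "method" and its "body", one argument or row to a line. jog_arm: Moves the arm, as the interface text tells. Its arguments: {"type":"object","properties":{"travel":{"type":"array"},"dr":{"type":"array"},"jaw":{"type":"number"},"newtons":{"type":"number"}},"required":["travel","dr"]}

```bash
mkdir -p pics
python3 - <<'E'
from rig import *
import cv2,json,numpy as np
for n in("side","top"):
    d=get_image(n); cv2.imwrite(f"pics/{n}0.png",d["color"][:,:,::-1])
    print(n,d["fovy"],d["cx"],d["cy"],np.array(d["R"]).round(4).tolist(),np.array(d["t"]).round(4).tolist())
s=observe();print(s["time_s"],s["position"],s["tool_rot"],s["ft_force"],s["grip_width"])
E
```

```text
side 49.37595051101532 317.5552756232645 190.00310386466376 [[0.9925, -0.1221, -0.003], [-0.0908, -0.7211, -0.6869], [0.0818, 0.682, -0.7268]] [-0.5706, 0.1399, 0.9171]
top 44.09223549765181 311.90771398330276 198.7230077423885 [[0.0296, -0.9995, 0.0067], [-0.9991, -0.0298, -0.0288], [0.029, -0.0058, -0.9996]] [0.0052, 0.5707, 0.9766]
0.1 [0.14755375 0.52957131 0.23078337] [[-9.63290136e-01  2.68461882e-01 -5.75319875e-04]
 [ 2.68462385e-01  9.63289489e-01 -1.14365934e-03]
 [ 2.47170649e-04 -1.25612751e-03 -9.99999181e-01]] [-0.52961547  0.45245589  0.18817733] 0.08544487408610066
```

View pics/side0.png

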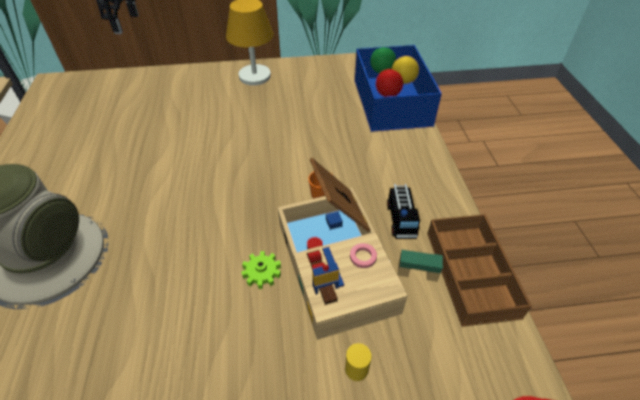

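View pics/top0.png

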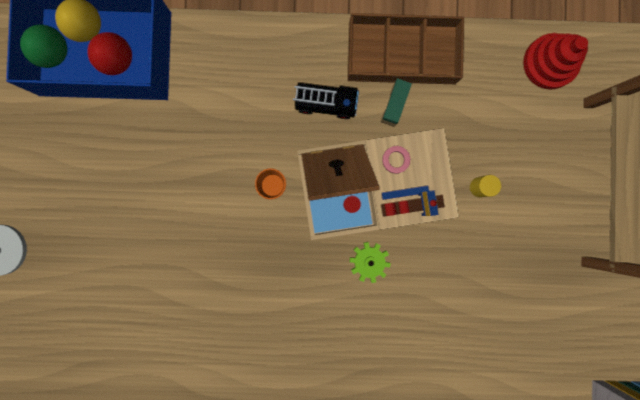

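Run:
```python
import cv2
a=cv2.imread("pics/top0.png")[115:265,250:510]; cv2.imwrite("pics/top0z.png",cv2.resize(a,(780,450),interpolation=cv2.INTER_CUBIC))
a=cv2.imread("pics/side0.png")[150:340,270:430]; cv2.imwrite("pics/side0z.png",cv2.resize(a,(480,570),interpolation=cv2.INTER_CUBIC))
```

```text
(no output)
```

View pics/top0z.png

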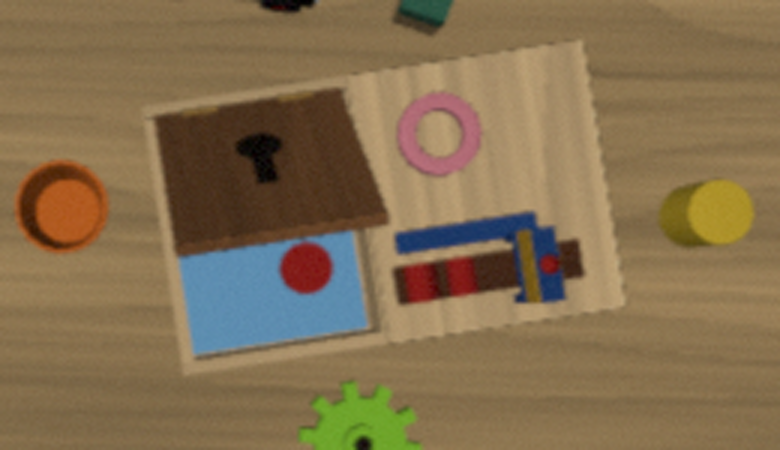

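View pics/side0z.png

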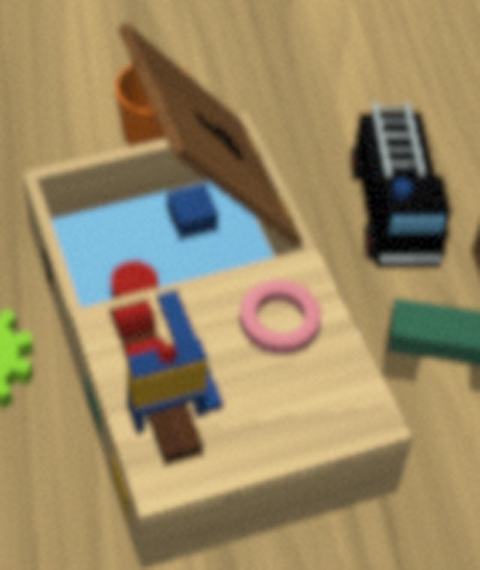

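```bash
cat > h.py <<'E'
import numpy as np,cv2
from scipy.optimize import least_squares
C={"side":(49.37595051101532,317.555,190.003,[[0.9925,-0.1221,-0.003],[-0.0908,-0.7211,-0.6869],[0.0818,0.682,-0.7268]],[-0.5706,0.1399,0.9171]),
"top":(44.09223549765181,311.908,198.723,[[0.0296,-0.9995,0.0067],[-0.9991,-0.0298,-0.0288],[0.029,-0.0058,-0.9996]],[0.0052,0.5707,0.9766])}
def proj(n,X):
    f,cx,cy,R,t=C[n];f=200/np.tan(np.radians(f/2))
    c=np.asarray(X)@np.array(R).T+t
    return np.stack([cx+f*c[...,0]/c[...,2],cy+f*c[...,1]/c[...,2]],-1)
def ray(n,uv,z):
    f,cx,cy,R,t=C[n];f=200/np.tan(np.radians(f/2));R=np.array(R)
    d=R.T@np.array([(uv[0]-cx)/f,(uv[1]-cy)/f,1]);o=-R.T@np.array(t)
    return o+d*(z-o[2])/d[2]
def b2w(p,X):
    X=np.asarray(X,float);c,s=np.cos(p[2]),np.sin(p[2])
    return np.stack([p[0]+c*X[...,0]-s*X[...,1],p[1]+s*X[...,0]+c*X[...,1],X[...,2]],-1)
def w2b(p,X):
    c,s=np.cos(p[2]),np.sin(p[2]);d=np.asarray(X)[:2]-p[:2]
    return np.array([c*d[0]+s*d[1],-s*d[0]+c*d[1],X[2]])
zt=lambda U:[(U[0]+.5)/3-.5+250,(U[1]+.5)/3-.5+115]
zs=lambda U:[(U[0]+.5)/3-.5+270,(U[1]+.5)/3-.5+150]
E
python3 - <<'E'
from h import *
K=[[.085,.13,.068],[.085,-.15,.068],[-.085,-.15,.068],[-.085,.13,.068]]
T=np.array([zt(u) for u in[(145,110),(583,42),(625,303),(187,373)]])
S=np.array([zs(u) for u in[(245,118),(408,437),(143,515),(27,178)]])
for use in("t","s","ts"):
    def r(p):
        W=b2w(p,K);o=[]
        if "t" in use:o.append(proj("top",W)-T)
        if "s" in use:o.append(proj("side",W)-S)
        return np.concatenate(o).ravel()
    q=least_squares(r,[.55,-.1,.1]);print(use,q.x,q.fun.round(1))
p=q.x;np.save("p.npy",p)
for nm,u,z in[("humpL-l",(404,287),.08),("L-r",(438,280),.08),("R-l",(447,277),.08),("R-r",(475,275),.08),("trackend-l",(394,285),.08),("trackend r",(580,258),.08),("ball",(549,265),.135),("yellow L bottom?",(524,302),.096),("cap",(516,233),.129),("cap r",(545,300),.129),("teeth",(439,134),.074)]:
    print(nm,(w2b(p,ray("top",zt(u),z))*1e3).round(1))
for nm,u,z in[("ball",(165,349),.135),("yellow",(168,385),.111),("humpmid",(133,320),.08),("gap",(141,336),.08),("trackend",(182,450),.08),("tooth",(281,314),.074)]:
    print("s",nm,(w2b(p,ray("side",zs(u),z))*1e3).round(1))
E
```

```text
t [ 0.598951   -0.0909892   0.18583837] [-0.6 -0.9  0.2 -1.2  1.   1.  -0.5  1. ]
s [ 0.59810995 -0.09010388  0.187377  ] [ 0.4 -1.3  2.   0.6 -0.6  2.  -2.  -3.5]
ts [ 0.59853711 -0.09060162  0.18636469] [-0.9 -0.7 -0.  -1.   0.8  1.2 -0.7  1.3  0.7 -1.1  2.3  0.9 -0.4  2.2
 -1.8 -3.3]
humpL-l [-51.  -12.1  80. ]
L-r [-50.  -33.5  80. ]
R-l [-49.  -39.3  80. ]
R-r [-50.5 -56.6  80. ]
trackend-l [-48.8  -6.2  80. ]
trackend r [ -50.3 -122.4   80. ]
ball [-50.5 -88.9 135. ]
yellow L bottom? [-71.  -80.1  96. ]
cap [-29.1 -74.4 129. ]
cap r [-70.4 -84.8 129. ]
teeth [ 39.5 -49.8  74. ]
s ball [-50.7 -86.2 135. ]
s yellow [-51.5 -95.  111. ]
s humpmid [-51.1 -25.3  80. ]
s gap [-49.9 -38.3  80. ]
s trackend [ -51.1 -120.5   80. ]
s tooth [ 41.  -45.7  74. ]
```

Request:
{"method": "jog_arm", "body": {
  "travel": [
    [0.015,-0.018,0.001],
    [0.015,-0.018,0.001],
    [0.015,-0.018,0.001],
    [0.015,-0.018,0.001],
    [0.015,-0.018,0.001],
    [0.015,-0.018,0.001],
    [0.015,-0.018,0.001],
    [0.015,-0.018,0.001],
    [0.015,-0.018,0.001],
    [0.015,-0.018,0.001],
    [0.015,-0.018,0],
    [0.015,-0.018,0],
    [0.015,-0.018,0],
    [0.015,-0.018,0],
    [0.015,-0.018,0],
    [0.015,-0.018,0],
    [0.015,-0.018,0],
    [0.015,-0.018,0],
    [0.015,-0.018,0],
    [0.015,-0.018,0]
  ],
  "dr": [
    [0,0,-0.0556],
    [0,0,-0.0556],
    [0,0,-0.0556],
    [0,0,-0.0556],
    [0,0,-0.0556],
    [0,0,-0.0556],
    [0,0,-0.0556],
    [0,0,-0.0556],
    [0,0,-0.0556],
    [0,0,-0.0556],
    [0,0,-0.0556],
    [0,0,-0.0556],
    [0,0,-0.0556],
    [0,0,-0.0556],
    [0,0,-0.0556],
    [0,0,-0.0556],
    [0,0,-0.0556],
    [0,0,-0.0556],
    [0,0,-0.0556],
    [0,0,-0.0556]
  ],
  "jaw": 0,
  "newtons": 20
}}

```text
time_s: 1.77
position: [0.4481, 0.1687, 0.2411]
tool_rot: [[-0.183, 0.983, -0.001], [0.983, 0.183, -0.0], [0.0, -0.001, -1.0]]
ft_force: [0.4, -0.0, 0.1]
grip_width: 0.0
```

Request:
{"method": "jog_arm", "body": {
  "travel": [
    [0.0133,-0.0159,0],
    [0.0133,-0.0159,0],
    [0.0133,-0.0159,0],
    [0.0133,-0.0159,0],
    [0.0133,-0.0159,0],
    [0.0133,-0.0159,0],
    [0.0133,-0.0159,0],
    [0.0133,-0.0159,0],
    [0.0133,-0.0159,0],
    [0.0133,-0.0159,0],
    [0.0133,-0.0159,0],
    [0.0133,-0.0159,0],
    [0,0,0]
  ],
  "dr": [
    [0,0,0],
    [0,0,0],
    [0,0,0],
    [0,0,0],
    [0,0,0],
    [0,0,0],
    [0,0,0],
    [0,0,0],
    [0,0,0],
    [0,0,0],
    [0,0,0],
    [0,0,0],
    [0,0,0]
  ]
}}

```text
time_s: 2.85
position: [0.6087, -0.0237, 0.2401]
tool_rot: [[-0.183, 0.983, -0.001], [0.983, 0.183, -0.0], [-0.0, -0.001, -1.0]]
ft_force: [0.3, -0.1, 0.6]
grip_width: -0.0
```

Run:
```python
from rig import *
import cv2
for n in("side","top"):
    d=get_image(n)["color"][:,:,::-1]
    a=d[150:340,270:430] if n=="side" else d[90:265,250:510]
    cv2.imwrite(f"pics/{n}1.png",cv2.resize(a,None,fx=3,fy=3,interpolation=cv2.INTER_CUBIC))
print(observe()["position"])
```

```text
[ 0.60710704 -0.02122023  0.24056931]
```

View pics/side1.png

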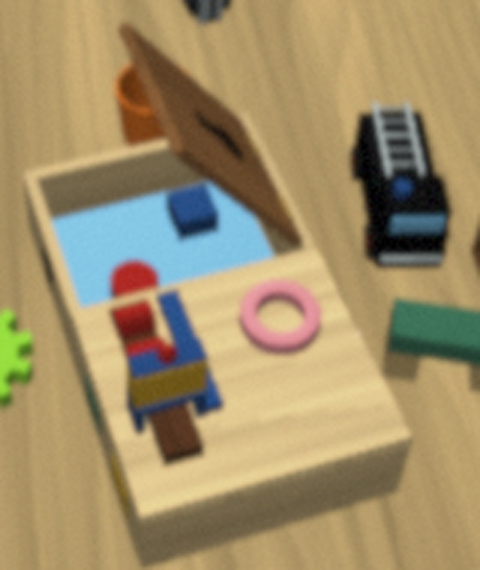

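View pics/top1.png

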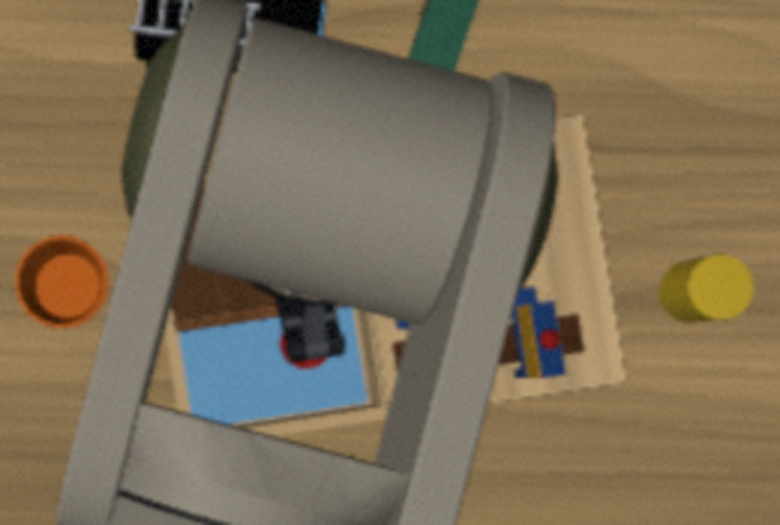

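Request:
{"method": "jog_arm", "body": {
  "travel": [
    [0,0,-0.01],
    [0,0,-0.01],
    [0,0,-0.01],
    [0,0,-0.01],
    [0,0,-0.01],
    [0,0,-0.01],
    [0,0,-0.01],
    [0,0,-0.01],
    [0,0,-0.01],
    [0,0,-0.01],
    [0,0,-0.01],
    [0,0,-0.01],
    [0,0,-0.01],
    [0,0,-0.01],
    [0,0,-0.01],
    [0,0,-0.01],
    [0,0,-0.003],
    [0,0,-0.003],
    [0,0,0]
  ],
  "dr": [
    [0,0,0],
    [0,0,0],
    [0,0,0],
    [0,0,0],
    [0,0,0],
    [0,0,0],
    [0,0,0],
    [0,0,0],
    [0,0,0],
    [0,0,0],
    [0,0,0],
    [0,0,0],
    [0,0,0],
    [0,0,0],
    [0,0,0],
    [0,0,0],
    [0,0,0],
    [0,0,0],
    [0,0,0]
  ]
}}

```text
time_s: 4.53
position: [0.6071, -0.021, 0.0747]
tool_rot: [[-0.186, 0.983, -0.001], [0.983, 0.186, 0.0], [0.0, -0.001, -1.0]]
ft_force: [0.1, -0.6, 0.5]
grip_width: 0.0001
```

Request:
{"method": "jog_arm", "body": {
  "travel": [
    [0,0,-0.002],
    [0,0,-0.002],
    [0,0,-0.001],
    [0,0,-0.001],
    [0,0,-0.001],
    [0,0,0]
  ],
  "dr": [
    [0,0,0],
    [0,0,0],
    [0,0,0],
    [0,0,0],
    [0,0,0],
    [0,0,0]
  ]
}}

```text
time_s: 5.03
position: [0.6072, -0.021, 0.0682]
tool_rot: [[-0.186, 0.983, 0.0], [0.983, 0.186, 0.0], [-0.0, 0.0, -1.0]]
ft_force: [-0.3, 0.2, -0.4]
grip_width: 0.0001
```

Run:
```python
from rig import *
import cv2
d=get_image("side")["color"][:,:,::-1]
a=d[150:340,270:430]
cv2.imwrite(f"pics/side2.png",cv2.resize(a,None,fx=3,fy=3,interpolation=cv2.INTER_CUBIC))
print(observe()["position"])
```

```text
[ 0.60732003 -0.02098059  0.06824574]
```

View pics/side2.png

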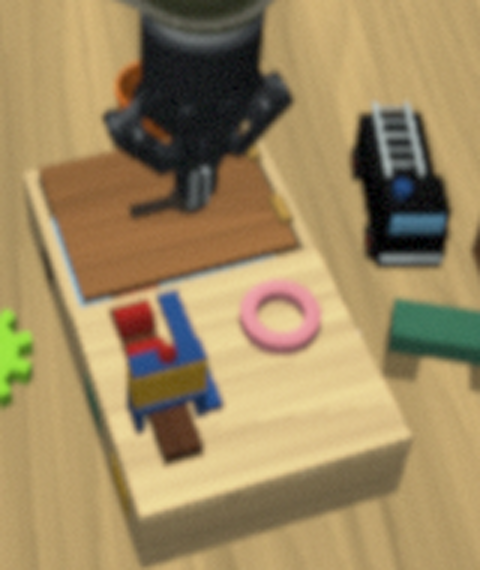

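The flap is almost level. I'll press a bit further, until the force shows it has reached the stop.

Request:
{"method": "jog_arm", "body": {
  "travel": [
    [0,0,-0.001],
    [0,0,-0.001],
    [0,0,0]
  ],
  "dr": [
    [0,0,0],
    [0,0,0],
    [0,0,0]
  ]
}}

```text
time_s: 5.33
position: [0.6075, -0.021, 0.0679]
tool_rot: [[-0.186, 0.983, 0.001], [0.983, 0.186, -0.0], [-0.001, 0.001, -1.0]]
ft_force: [-4.6, 0.2, 13.6]
grip_width: 0.0002
```

Request:
{"method": "jog_arm", "body": {
  "travel": [
    [0,0,0.01],
    [0,0,0.02],
    [0,0,0.02],
    [0,0,0.02],
    [0,0,0.02],
    [0,0,0.02],
    [0,0,0.02],
    [-0.0029,-0.01705,0.004],
    [-0.0029,-0.01705,0],
    [-0.0029,-0.01705,0],
    [-0.0029,-0.01705,0],
    [-0.0029,-0.01705,0],
    [-0.0029,-0.01705,0],
    [-0.0029,-0.01705,0],
    [-0.0029,-0.01705,0],
    [-0.0029,-0.01705,0],
    [-0.0029,-0.01705,0],
    [-0.0029,-0.01705,0],
    [-0.0029,-0.01705,0],
    [0,0,0]
  ],
  "dr": [
    [0,0,0],
    [0,0,0],
    [0,0,0],
    [0,0,0],
    [0,0,0],
    [0,0,0],
    [0,0,0],
    [0,0,0],
    [0,0,0],
    [0,0,0],
    [0,0,0],
    [0,0,0],
    [0,0,0],
    [0,0,0],
    [0,0,0],
    [0,0,0],
    [0,0,0],
    [0,0,0],
    [0,0,0],
    [0,0,0]
  ]
}}

```text
time_s: 7.0
position: [0.572, -0.2283, 0.2004]
tool_rot: [[-0.183, 0.983, 0.0], [0.983, 0.183, -0.001], [-0.001, -0.0, -1.0]]
ft_force: [-0.3, -0.2, 0.4]
grip_width: 0.0002
```

Run:
```python
from rig import *
from h import *
for n in("side","top"):
    d=get_image(n)["color"][:,:,::-1]
    a=d[150:340,270:430] if n=="side" else d[90:265,250:510]
    cv2.imwrite(f"pics/{n}3.png",cv2.resize(a,None,fx=3,fy=3,interpolation=cv2.INTER_CUBIC))
s=observe();print(s["position"],w2b(np.load("p.npy"),s["position"]),s["ft_force"])
```

```text
[ 0.57240198 -0.22570677  0.20039266] [-0.05071592 -0.12792319  0.20039266] [0.23674641 0.65808613 0.7112697 ]
```

View pics/side3.png

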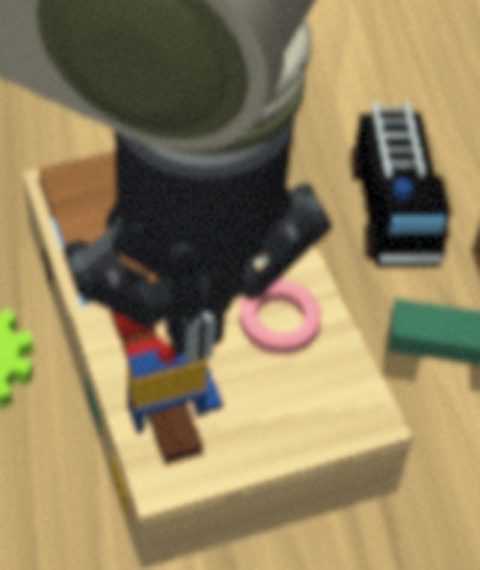

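View pics/top3.png

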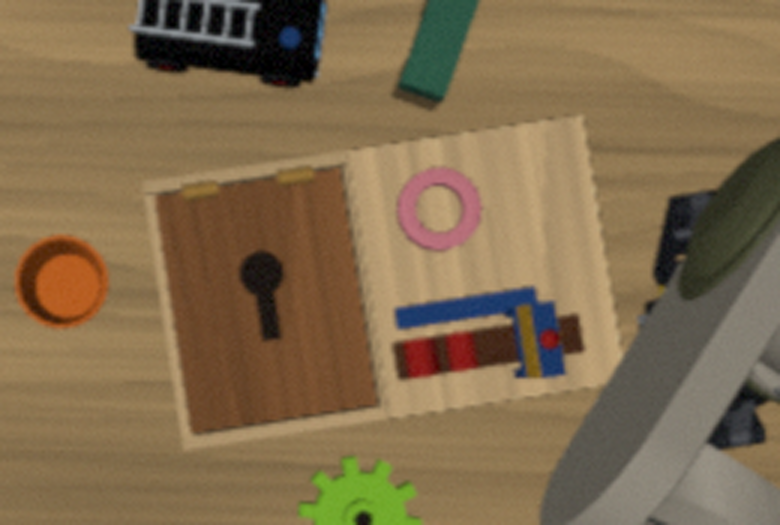

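The flap is flush (top view, all edges parallel to the box, hinges at about (200,190) and (295,175)). Next I'll go down behind the paddle.

Request:
{"method": "jog_arm", "body": {
  "travel": [
    [0,0,-0.012],
    [0,0,-0.012],
    [0,0,-0.012],
    [0,0,-0.012],
    [0,0,-0.012],
    [0,0,-0.012],
    [0,0,-0.012],
    [0,0,-0.012],
    [0,0,0],
    [0,0,0]
  ],
  "dr": [
    [0,0,0],
    [0,0,0],
    [0,0,0],
    [0,0,0],
    [0,0,0],
    [0,0,0],
    [0,0,0],
    [0,0,0],
    [0,0,0],
    [0,0,0]
  ]
}}

```text
time_s: 7.93
position: [0.5726, -0.2247, 0.1044]
tool_rot: [[-0.187, 0.982, -0.001], [0.982, 0.187, 0.001], [0.001, -0.0, -1.0]]
ft_force: [0.8, -0.9, -0.0]
grip_width: 0.0001
```

Run:
```python
from rig import *
from h import *
d=get_image("side")["color"][:,:,::-1]
a=d[150:340,270:430]
cv2.imwrite(f"pics/side4.png",cv2.resize(a,None,fx=3,fy=3,interpolation=cv2.INTER_CUBIC))
s=observe();print(s["position"],w2b(np.load("p.npy"),s["position"]),s["ft_force"])
```

```text
[ 0.57285578 -0.22507044  0.10501407] [-0.05015207 -0.12738196  0.10501407] [0.82278343 0.43088863 0.21753162]
```

View pics/side4.png

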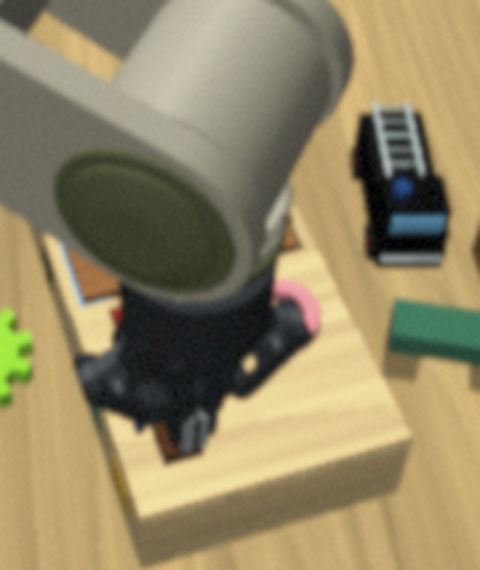

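Request:
{"method": "jog_arm", "body": {
  "travel": [
    [-0.00056,0.00295,0],
    [-0.00056,0.00295,0],
    [-0.00056,0.00295,0],
    [-0.00056,0.00295,0],
    [-0.00056,0.00295,0],
    [-0.00056,0.00295,0],
    [-0.00056,0.00295,0],
    [-0.00056,0.00295,0],
    [-0.00056,0.00295,0],
    [-0.00056,0.00295,0]
  ],
  "dr": [
    [0,0,0],
    [0,0,0],
    [0,0,0],
    [0,0,0],
    [0,0,0],
    [0,0,0],
    [0,0,0],
    [0,0,0],
    [0,0,0],
    [0,0,0]
  ]
}}

```text
time_s: 8.82
position: [0.5669, -0.1963, 0.1044]
tool_rot: [[-0.186, 0.983, 0.0], [0.983, 0.186, -0.001], [-0.001, 0.0, -1.0]]
ft_force: [-0.0, -3.6, -1.1]
grip_width: 0.0002
```

```bash
cat > o.py <<'E'
from rig import *
from h import *
import sys
for n in("side","top"):
    d=get_image(n)["color"][:,:,::-1]
    a=d[150:340,270:430] if n=="side" else d[90:265,250:510]
    cv2.imwrite(f"pics/{n}{sys.argv[1]}.png",cv2.resize(a,None,fx=3,fy=3,interpolation=cv2.INTER_CUBIC))
s=observe();print(s["time_s"],s["position"],w2b(np.load("p.npy"),s["position"]),s["ft_force"])
E
python3 o.py 5
```

```text
8.9167 [ 0.56679423 -0.1955204   0.10437447] [-0.0506334  -0.09722047  0.10437447] [0.14467444 0.80283932 0.30062961]
```

View pics/top5.png

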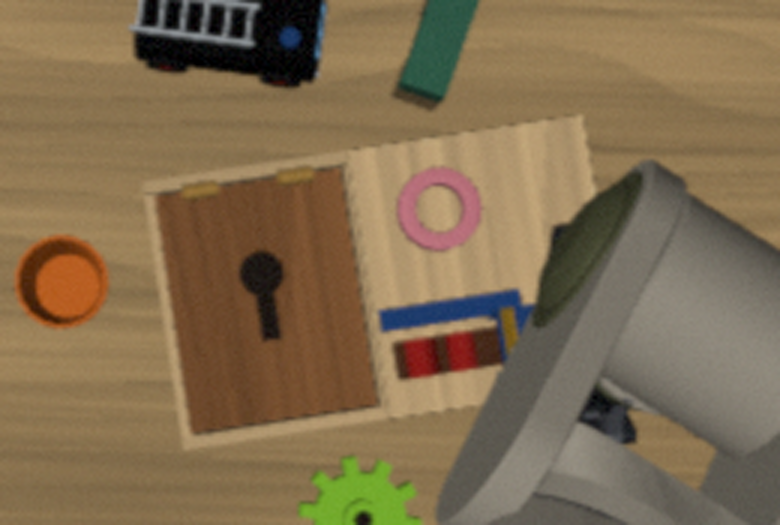

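Request:
{"method": "jog_arm", "body": {
  "travel": [
    [-0.00037,0.00197,0],
    [-0.00037,0.00197,0],
    [-0.00037,0.00197,0],
    [-0.00037,0.00197,0],
    [-0.00037,0.00197,0],
    [-0.00037,0.00197,0],
    [-0.00037,0.00197,0],
    [-0.00037,0.00197,0],
    [-0.00037,0.00197,0],
    [-0.00037,0.00197,0]
  ],
  "dr": [
    [0,0,0],
    [0,0,0],
    [0,0,0],
    [0,0,0],
    [0,0,0],
    [0,0,0],
    [0,0,0],
    [0,0,0],
    [0,0,0],
    [0,0,0]
  ]
}}

```text
time_s: 9.75
position: [0.5632, -0.1762, 0.1044]
tool_rot: [[-0.186, 0.983, 0.0], [0.983, 0.186, -0.0], [-0.0, 0.0, -1.0]]
ft_force: [0.3, -3.1, 0.4]
grip_width: -0.0
```

Request:
{"method": "jog_arm", "body": {
  "travel": [
    [-0.00019,0.00098,0],
    [-0.00019,0.00098,0],
    [-0.00019,0.00098,0],
    [-0.00019,0.00098,0]
  ],
  "dr": [
    [0,0,0],
    [0,0,0],
    [0,0,0],
    [0,0,0]
  ]
}}

```text
time_s: 10.08
position: [0.5625, -0.1729, 0.1044]
tool_rot: [[-0.186, 0.983, 0.001], [0.983, 0.186, -0.001], [-0.001, 0.0, -1.0]]
ft_force: [1.6, -4.8, -0.2]
grip_width: -0.0001
```

Request:
{"method": "jog_arm", "body": {
  "travel": [
    [-0.00019,0.00098,0],
    [-0.00019,0.00098,0]
  ],
  "dr": [
    [0,0,0],
    [0,0,0]
  ]
}}

```text
time_s: 10.25
position: [0.5622, -0.1709, 0.1044]
tool_rot: [[-0.186, 0.983, 0.001], [0.983, 0.186, -0.001], [-0.001, 0.0, -1.0]]
ft_force: [1.5, -4.7, 0.1]
grip_width: 0.0002
```

```bash
python3 o.py 6
```

```text
10.35 [ 0.56208327 -0.17043168  0.10436018] [-0.05061416 -0.07169329  0.10436018] [ 1.07226282 -2.18939402  0.35156406]
```

View pics/top6.png

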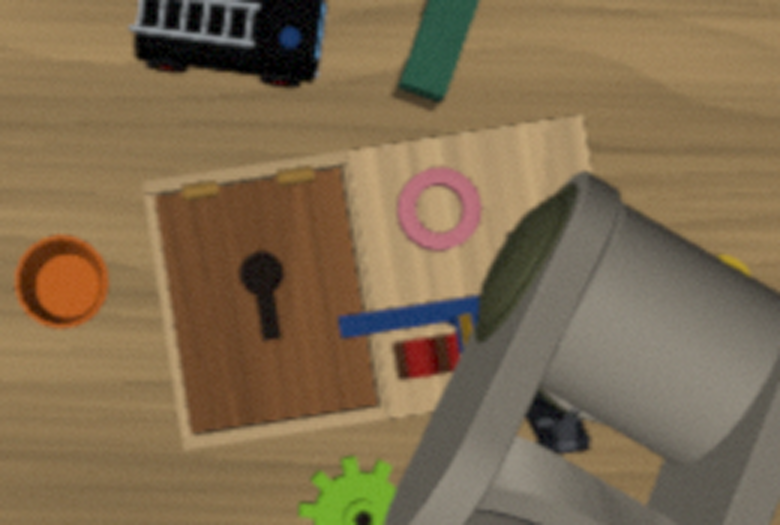

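View pics/side6.png

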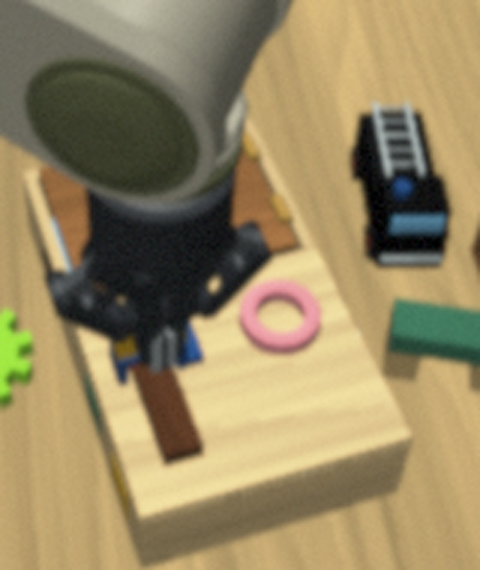

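Request:
{"method": "jog_arm", "body": {
  "travel": [
    [-0.00019,0.00098,0],
    [-0.00019,0.00098,0],
    [-0.00019,0.00098,0]
  ],
  "dr": [
    [0,0,0],
    [0,0,0],
    [0,0,0]
  ]
}}

```text
time_s: 10.6
position: [0.5615, -0.1674, 0.1043]
tool_rot: [[-0.186, 0.983, 0.0], [0.983, 0.186, 0.0], [0.0, 0.0, -1.0]]
ft_force: [2.5, -1.4, 1.0]
grip_width: 0.0002
```

Request:
{"method": "jog_arm", "body": {
  "travel": [
    [-0.00019,0.00098,0],
    [-0.00019,0.00098,0],
    [-0.00019,0.00098,0]
  ],
  "dr": [
    [0,0,0],
    [0,0,0],
    [0,0,0]
  ]
}}

```text
time_s: 10.85
position: [0.5606, -0.1642, 0.1042]
tool_rot: [[-0.186, 0.983, -0.001], [0.983, 0.186, 0.001], [0.001, -0.001, -1.0]]
ft_force: [1.2, -1.0, 1.4]
grip_width: -0.0
```

Request:
{"method": "jog_arm", "body": {
  "travel": [
    [-0.00019,0.00098,0],
    [-0.00019,0.00098,0]
  ],
  "dr": [
    [0,0,0],
    [0,0,0]
  ]
}}

```text
time_s: 11.02
position: [0.5601, -0.1622, 0.1041]
tool_rot: [[-0.186, 0.983, -0.001], [0.983, 0.186, 0.001], [0.001, -0.001, -1.0]]
ft_force: [-0.3, -0.5, 0.8]
grip_width: 0.0002
```

Request:
{"method": "jog_arm", "body": {
  "travel": [
    [-0.00019,0.00098,0]
  ],
  "dr": [
    [0,0,0]
  ]
}}

```text
time_s: 11.1
position: [0.5599, -0.1612, 0.1041]
tool_rot: [[-0.186, 0.983, -0.001], [0.983, 0.186, 0.001], [0.001, -0.001, -1.0]]
ft_force: [0.6, -0.3, 0.3]
grip_width: -0.0001
```

Request:
{"method": "jog_arm", "body": {
  "travel": [
    [-0.00019,0.00098,0]
  ],
  "dr": [
    [0,0,0]
  ]
}}

```text
time_s: 11.18
position: [0.5598, -0.1603, 0.1041]
tool_rot: [[-0.186, 0.983, -0.001], [0.983, 0.186, 0.001], [0.001, -0.001, -1.0]]
ft_force: [0.7, 0.4, 0.3]
grip_width: 0.0002
```

```bash
python3 o.py 7
```

```text
11.2833 [ 0.5599084  -0.16038316  0.10419345] [-0.0508895  -0.0614158   0.10419345] [ 0.2313053   0.58435658 -0.96908968]
```

View pics/top7.png

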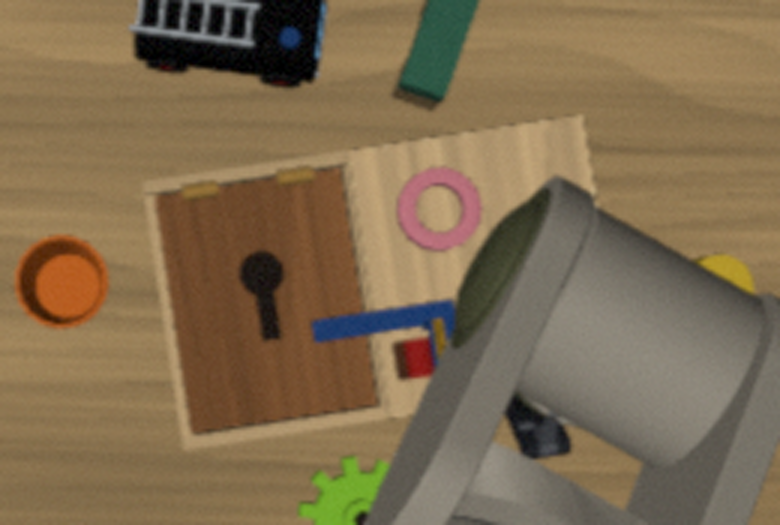

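View pics/side7.png

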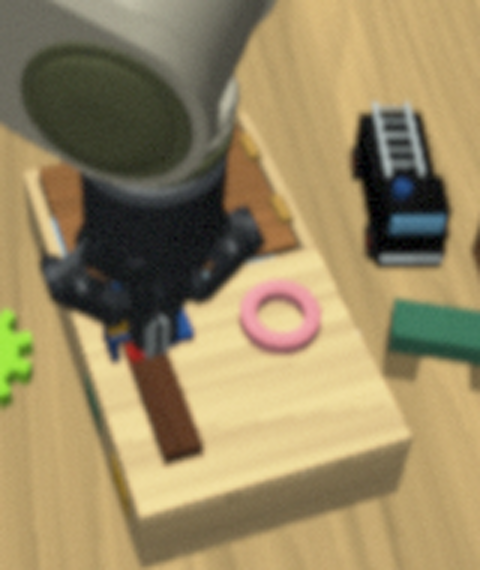

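The force fell to zero and the tongue jumped about 6 mm ahead of the finger, so the pin looks dropped. I'll back off and check.

Request:
{"method": "jog_arm", "body": {
  "travel": [
    [0.0019,-0.0098,0],
    [0.0019,-0.0098,0],
    [0.0019,-0.0098,0],
    [0.0019,-0.0098,0],
    [0.0019,-0.0098,0.005],
    [0,0,0.02],
    [0,0,0.02],
    [0,0,0.02],
    [0,0,0.02],
    [0,0,0.02],
    [-0.005,-0.03,0],
    [-0.005,-0.03,0],
    [-0.005,-0.03,0],
    [-0.005,-0.03,0],
    [-0.005,-0.03,0],
    [-0.005,-0.03,0],
    [0,0,0],
    [0,0,0]
  ],
  "dr": [
    [0,0,0],
    [0,0,0],
    [0,0,0],
    [0,0,0],
    [0,0,0],
    [0,0,0],
    [0,0,0],
    [0,0,0],
    [0,0,0],
    [0,0,0],
    [0,0,0],
    [0,0,0],
    [0,0,0],
    [0,0,0],
    [0,0,0],
    [0,0,0],
    [0,0,0],
    [0,0,0]
  ]
}}

```text
time_s: 12.78
position: [0.5388, -0.3918, 0.209]
tool_rot: [[-0.183, 0.983, -0.0], [0.983, 0.183, 0.0], [0.0, -0.0, -1.0]]
ft_force: [-0.1, 0.7, -0.2]
grip_width: -0.0002
```

```bash
python3 o.py 8
```

```text
12.8833 [ 0.53959664 -0.3895798   0.20946798] [-0.11331688 -0.28288022  0.20946798] [ 0.09728136  1.15561094 -0.58825977]
```

View pics/top8.png

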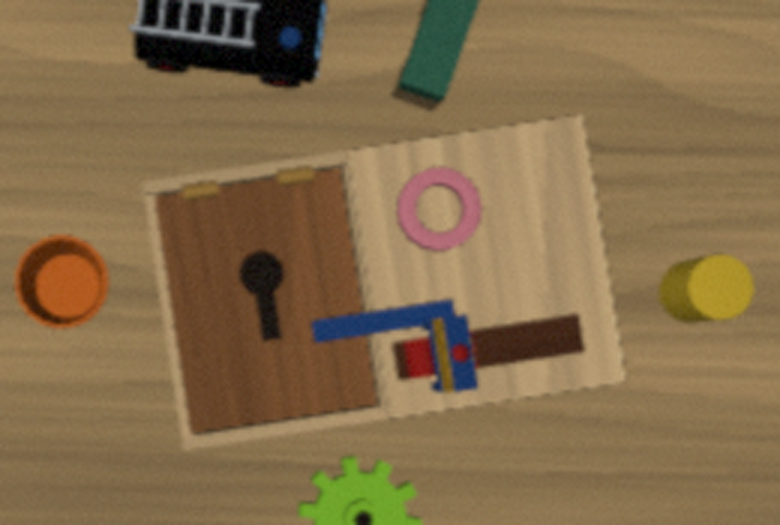

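View pics/side8.png

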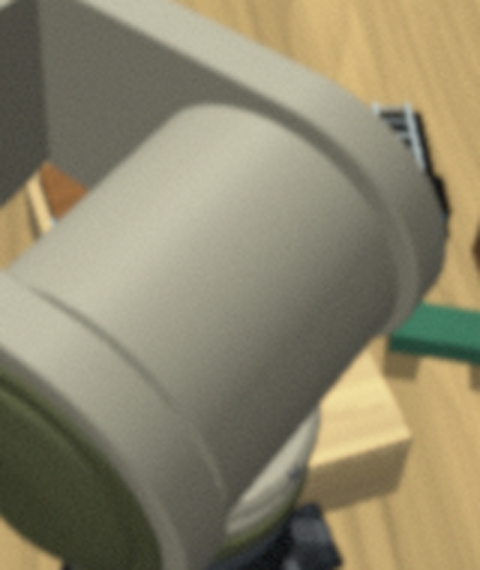

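Request:
{"method": "jog_arm", "body": {
  "travel": [
    [-0.02,0,0.01],
    [-0.02,0,0.01],
    [-0.02,0,0.01],
    [-0.02,0,0.01],
    [-0.02,0,0],
    [-0.02,0,0],
    [-0.02,0,0],
    [-0.02,0,0],
    [-0.02,0,0],
    [-0.02,0,0],
    [-0.02,0,0],
    [-0.02,0,0],
    [0,0,0]
  ],
  "dr": [
    [0,0,0],
    [0,0,0],
    [0,0,0],
    [0,0,0],
    [0,0,0],
    [0,0,0],
    [0,0,0],
    [0,0,0],
    [0,0,0],
    [0,0,0],
    [0,0,0],
    [0,0,0],
    [0,0,0]
  ]
}}

```text
time_s: 13.97
position: [0.2979, -0.3888, 0.25]
tool_rot: [[-0.185, 0.983, -0.0], [0.983, 0.185, -0.0], [-0.0, -0.001, -1.0]]
ft_force: [-0.3, -1.5, 0.1]
grip_width: 0.0004
```

```bash
python3 o.py 9
python3 - <<'E'
from h import *
p=np.load("p.npy")
for z in(.129,.135):print((w2b(p,ray("top",[(460.5)/3-.5+250,(353.5)/3-.5+90],z))*1e3).round(1))
E
```

```text
14.0667 [ 0.2998972  -0.38920284  0.24992289] [-0.34879591 -0.23809641  0.24992289] [ 0.22511556 -0.42371549 -0.0877712 ]
[-50.  -37.8 129. ]
[-49.8 -36.6 135. ]
```

View pics/side9.png

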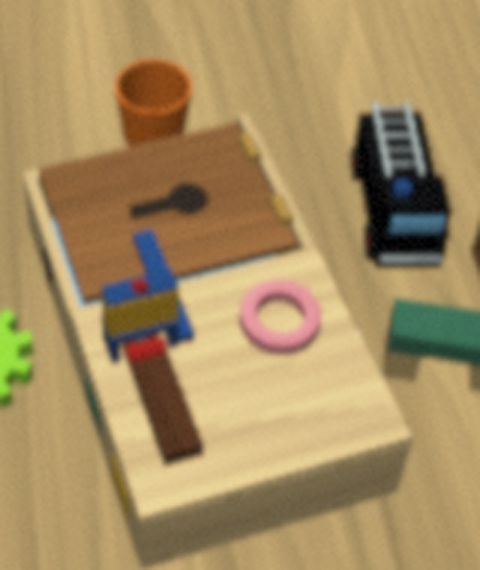

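Run:
```python
from h import *
from rig import *
p=np.load("p.npy")
def blob(n,img,lo,hi):
    im=cv2.imread(img) if isinstance(img,str) else img
    h=im.astype(int);m=((h[...,2]>90)&(h[...,1]<55)&(h[...,0]<70))
    ys,xs=np.nonzero(m[lo[1]:hi[1],lo[0]:hi[0]]);return np.array([xs.mean()+lo[0],ys.mean()+lo[1]]),len(xs)
def tri(a,b):
    r=least_squares(lambda X:np.r_[proj("top",X[None])[0]-a,proj("side",X[None])[0]-b],[.55,-.15,.13]);return (w2b(p,r.x)*1e3).round(1),r.fun.round(1)
print(tri(np.array(zt((549,265))),np.array(zs((165,349)))))
s=get_image("side")["color"][:,:,::-1];t=get_image("top")["color"][:,:,::-1]
a=blob("t",t,(398,202),(408,214));b=blob("s",s,(311,240),(322,249));print(a,b,tri(a[0],b[0]))
a=np.hstack([cv2.resize(s[225:275,290:345],None,fx=7,fy=7,interpolation=3),cv2.resize(cv2.imread("pics/side0.png")[245:295,300:355],None,fx=7,fy=7,interpolation=3)]);cv2.imwrite("pics/cmp.png",a)
```

```text
(array([-50.8, -88.1, 137.8]), array([-0. ,  0.3,  0.3, -0. ]))
(array([402.95238095, 207.19047619]), 21) (array([316.33333333, 245.25      ]), 12) (array([-49.8, -37.5, 130.3]), array([-0. ,  0.1,  0.1, -0. ]))
```

View pics/cmp.png

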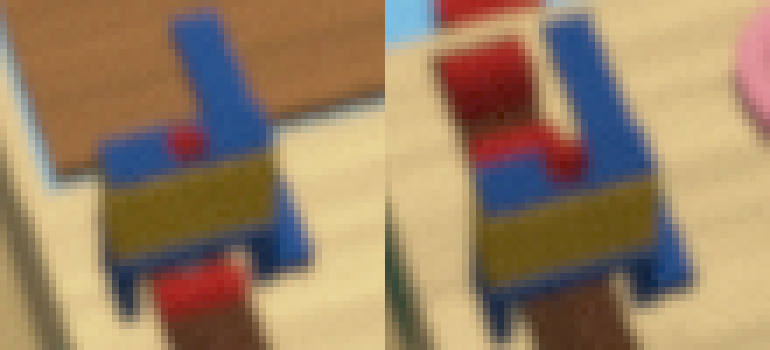

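The ball has sunk about 7 mm and sits at the notch. The flap is shut and the arm is clear.

```bash
python3 -c "
from rig import *
print(close_job())"
```

```text
the job is handed in; nothing more can be done
None
```

The flap is fully shut, the bolt rests in the notch, and the job is handed in at about 14 s with the arm clear of everything.

- **Flap:** I pressed it down with closed fingertips until it met its stop, at 13.6 N with the tip at z = 67.9 mm. It looks flush with the deck in the last picture.
- **Bolt:** I pushed the paddle only on its -y face. The force peaked near 5 N at the entry hump. It then fell to about zero, and the bolt slid roughly 6 mm ahead of the finger as the pin dropped. I stopped there and backed away.
- **Last checks:** The pin head is at box y ≈ -37.5 mm, and I measured the notch at -36.5 to -38. It is about 7 mm lower than at the start, where a dropped pin should be about 6 mm lower. The far hump was not touched.
- **Bystanders:** In the last pictures of the box area, the teether, fire engine, cup, gear, arch block and yellow cylinder show no movement. I judged this by eye only.

No check failed. The one disagreement is the 1–2 mm spread in the notch position between the two cameras, which is within their calibration.

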